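Spin the capsule carousel and brake it on the pointer

ROBOT

A 6-joint arm with a two-finger parallel gripper is mounted at the origin on the work surface. World frame = base frame: x ahead of the robot, y to its left, z up, the work surface at z = 0. Lengths are in m, angles in rad, forces in N, time in s.
With the tool pointing down it reaches from about 0.325 to 0.9 m from the base axis. Payload 6.1 kg.
Tool frame: the origin (TCP) lies midway between the tips of the shut fingers; the grasp point (between the pads) lies 19 mm behind it; z points along the fingers, y is the line along which they close (so a half turn about z gives the same grasp; the last joint's range is limited). The gripper opens to 85 mm and grips with 20 to 120 N. Pads are 22 mm wide; open, the fingers measure 114 mm over their backs; the gripper's body (76 mm by 85 mm) begins 54 mm behind the grasp point. The pads swing forward as they close: fully open they stand 13 mm farther back than shut.
Start: joints at [-1.315, 0.22, 1.526, -0, 1.395, -0.126], TCP at [0.233, -0.58, 0.231] pointing down, gripper open.
Joint ranges: [-2.98, 2.98], [-0.91, 2.08], [0.09, 2.57], [-1.24, 4.39], [0.2, 2.65], [-2.68, 2.68]. Speed limits (rad/s): [2.57, 2.57, 3.01, 3.14, 3.14, 3.14].

INTERFACE

Orientations are given as [roll, pitch, yaw] about the fixed x, y, z axes, in that order (R = Rz(yaw) Ry(pitch) Rx(roll)).
In Python, from plant import movep, move_l, set_joints, gripper_to, hold, inverse_kinematics, observe, get_image, get_calibration, Unreachable, job_done gives the robot as it stands. Calls block until the motion is done:
- movep(position, orientation): joint-space move of the TCP to a pose.
- move_l(position, feed=0.15, rotation=None, max_force=None): straight line of the TCP; rotation=None keeps the orientation; feed is the mean speed in m/s. With max_force (N) it stops when the force on the tool has changed by that much, and returns True; else False.
- set_joints(angles): joint-space move.
- gripper_to(opening, f_grip=None): finger opening in m; f_grip is the grip in N (None keeps the last); returns when the fingers have stopped.
- hold(seconds).
- inverse_kinematics(position, orientation): joint angles nearest the present ones, or None.
- observe(): the state.
- get_image(name): name is "scene" or "side" or "wrist"; returns (picture, depth): 400x640x3 uint8, red, green, blue; 400x640 float32, m along the optical axis (not along the pixel's ray), 0 where there is no reading.
- get_calibration(name): a dict with "intrinsics" (3x3 intrinsics, pixels), "world_from_camera" (4x4, takes a point from camera to world coordinates). Camera axes: x right, y down, z forward; pixel columns grow to the right and rows downward; lengths in m; the calibration is good to about 2 mm. The wrist camera is an equidistant fisheye: a pixel r from the principal point sees the ray r / f radians off the axis. A picture is of the moment at which its call begins: read the wrist's pose just before it. get_calibration takes no time and is no camera call; for the wrist camera it gives the pose at the moment of the call.
A pose or a line that the arm cannot do raises Unreachable and nothing moves.
- job_done(): hands the job in; it is judged then, once.
The state is a dict: "time_s": time; "q": joint angles; "joint_velocities": joint speeds; "joint_torque": joint torques, N m; "eef_pos": TCP position; "tcp_rot": TCP orientation; "ft_force": force on the tool from outside, world axes, zero at the start; "torque": the same for the moment, N m; "opening": finger opening in m; "grasp_force": force on a finger pad.
Only numpy, scipy, OpenCV 4.12 (cv2) and the standard library are available. Lean on these libraries where they do the work, as an engineer would, in place of code of your own. Each camera call takes 0.05 s, during which the arm holds its last target. There are 200 camera calls.

TASK

Check that the capsule carousel runs freely: flick its upright post with the fingertips so that the disc spins by itself anticlockwise (seen from above), faster than a turn in four seconds, and let it run on untouched until the post has gone well past the pointer. Then, the next time round or later and before it runs down by itself, press a fingertip down on the disc to brake it so that it stops with the post in line with the pointer, no more than the post's own width off; keep pressing until it is quite still, then take the hand away. Nothing needs gripping: leave the bottle, cup, spoon and filling board where they are.

Things in the scene. Friction and masses are not known exactly. Their poses are not given: they have to be found in the camera images.
- carousel_base: Fixed metal foot of the carousel, origin on the table at the wheel's vertical axis; its x axis points level from the axis to the pointer, which can be on any side. The pointer is a dark steel block on an arm of the foot just outside the disc's rim: tip 131 mm, back 171 mm from the axis, 24 mm wide, top 55 mm above the table (1 mm below the disc's top).
- carousel (a joint): Turn of the white disc on its very free bearing (rad, unlimited, counts on over turns, grows anticlockwise from above). 0 and each whole turn: post in line with the pointer. Starts at rest between -4.5 and -1.2. Left alone it loses about a tenth of its speed a second (20 s or more to run down from 3 rad/s); a tip pressed on it with a few newtons stops it in 0.1 s and it stays so.
- disc (a point): Centre of the disc's flat top face, 56 mm above the table, on the axis; turns with the disc. The disc is 240 mm across, 12 mm thick, about 0.9 kg (inertia 0.0065 kg m2). On it: a steel hub cap 36 mm across and 10 mm high at the centre, ten flush grey spots, and the post. The top is flat and empty from 78 mm off the axis to the rim: room for the braking fingertip.
- post (a point): Centre of the top of the steel post that stands on the disc, the only thing upright on it: 16 mm in diameter, 36 mm tall above the disc (its top 92 mm above the table), its axis 70 mm from the wheel's axis. A black line on the disc runs from it outwards to the rim.
- mark (a point): Fixed point in the air, 92 mm above the table and 70 mm from the wheel's axis towards the pointer: where the top of the post is when it is exactly in line with the pointer.
- bottle: Bystander: white bottle, 68 mm across, 125 mm tall, origin under its centre. Leave alone.
- cup: Bystander: small clear cup, 52 mm across, 45 mm tall, origin under its centre. Leave alone.
- spoon: Bystander: steel spoon lying flat along its x axis, 180 mm long. Leave alone.
- filler: Bystander: white capsule filling board 100 x 130 mm, 30 mm tall, with rows of capsules; origin under its centre. Leave alone.

How it is judged:
By the outcome, as a careful person would: the job done as asked, in the order asked, and still so for the second after the job is handed in, with the robot touching nothing.
It also fails if it takes over 64 s, if anything falls off the work surface, if the arm or the gripper's body presses on something with over 40 N, if the wrist force passes 120 N, or if a joint passes its speed limit or range.

## Working session

There is one attempt and no reset: what is moved stays moved. The work goes in short steps, each a Python script; the robot and the scene stay as the last script left them, time stands still between calls to the robot, and variables do not carry over. Pictures are saved under pics/ and viewed, at most 10 in all, crops included, and the job is handed in when it is done.

```bash
ls; mkdir -p pics
python3 - <<'E'
from plant import *
import cv2,numpy as np
for n in ("scene","side"):
    im,d=get_image(n); cv2.imwrite(f"pics/{n}0.png",im[:,:,::-1]); c=get_calibration(n); print(n,c); np.savez(n+"0.npz",im=im,d=d,K=c["intrinsics"],T=c["world_from_camera"])
o=observe();print(o["time_s"],o["tcp_rot"],o["opening"])
E
```

```text
pics
scene {'intrinsics': array([[449.00292768,   0.        , 319.33123216],
       [  0.        , 449.00292768, 199.51055575],
       [  0.        ,   0.        ,   1.        ]]), 'world_from_camera': array([[ 0.71934961,  0.48549531, -0.49682032,  1.22139741],
       [ 0.69452021, -0.48893714,  0.52780883, -0.67730681],
       [ 0.01333481, -0.72473083, -0.68890304,  0.99943544],
       [ 0.        ,  0.        ,  0.        ,  1.        ]])}
side {'intrinsics': array([[448.14013089,   0.        , 316.37460515],
       [  0.        , 448.14013089, 197.32119625],
       [  0.        ,   0.        ,   1.        ]]), 'world_from_camera': array([[-0.8727055 , -0.26627159,  0.40924877,  0.07670334],
       [-0.48813932,  0.45823415, -0.74279302,  0.88403534],
       [ 0.01025292, -0.84800997, -0.5298811 ,  0.69837883],
       [ 0.        ,  0.        ,  0.        ,  1.        ]])}
0.1 [-3.13985685e+00 -2.56678428e-04  3.81811589e-01] 0.08553170797232142
```

View pics/scene0.png

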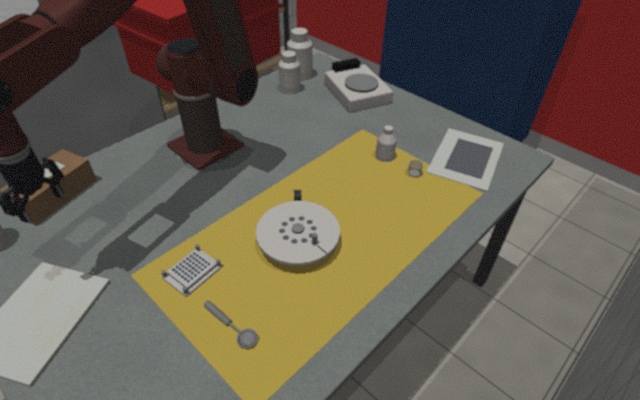

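View pics/side0.png

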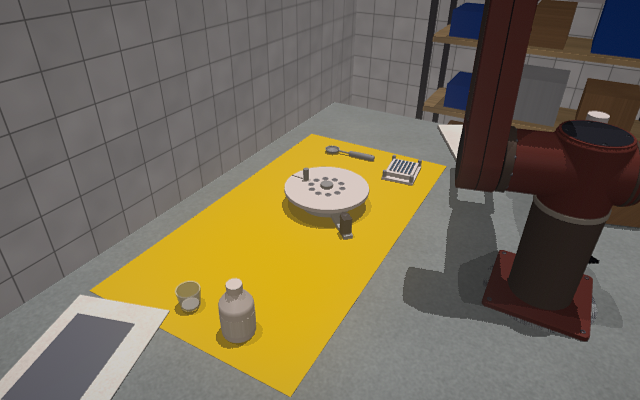

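The scene view shows the disc centred near (298,230), the post at (314,240) and the pointer at (297,195). In the side view they are at (327,186), (306,174) and (345,225).

```bash
cat > geo.py <<'E'
import numpy as np,cv2
def cast(px,K,T,z):
    px=np.atleast_2d(px).astype(float)
    d=np.c_[(px[:,0]-K[0,2])/K[0,0],(px[:,1]-K[1,2])/K[1,1],np.ones(len(px))]@T[:3,:3].T
    return (T[:3,3]+d*((z-T[2,3])/d[:,2])[:,None])[:,:2]
def cloud(d,K,T):
    v,u=np.mgrid[:400,:640]
    P=np.stack([(u-K[0,2])/K[0,0]*d,(v-K[1,2])/K[1,1]*d,d],-1)
    return P@T[:3,:3].T+T[:3,3]
def rgb_disc(im,seed,K,T):
    """disc top ellipse from white mask"""
    hsv=cv2.cvtColor(im,cv2.COLOR_RGB2HSV)
    return hsv
E
python3 - <<'E'
from geo import *
for n,s,pt in (("scene",(298,230),(297,195)),("side",(327,186),(345,225))):
    f=np.load(n+"0.npz");im,d,K,T=[f[k] for k in ("im","d","K","T")]
    W=cloud(d,K,T); c0=cast(s,K,T,.056)[0]
    r=np.hypot(*(W[...,:2]-c0).transpose(2,0,1)); 
    m=(abs(W[...,2]-.056)<.005)&(r<.14)&(d>0)&(im.min(-1)>105)
    cs,_=cv2.findContours(m.astype(np.uint8),0,1); c=max(cs,key=cv2.contourArea)[:,0]
    h=cast(cv2.convexHull(c)[:,0],K,T,.056).astype(np.float32)
    (x,y),R=cv2.minEnclosingCircle(h); e=cv2.fitEllipse(c); print(n,"disc",x,y,R,e, cast(e[0],K,T,.056), "zmed",np.median(W[m][:,2]))
    C=np.array([x,y]); rr=W[...,:2]-C; r=np.hypot(rr[...,0],rr[...,1])
    m=(W[...,2]>.073)&(W[...,2]<.1)&(r<.11); v,u=np.nonzero(m); print(" post",len(u),u.mean() if len(u) else 0,v.mean() if len(u) else 0,np.median(W[m],0), W[m][:,2].max() if len(u) else 0)
    m=(W[...,2]>.047)&(W[...,2]<.063)&(r>.126)&(r<.185)&(im.max(-1)<90); v,u=np.nonzero(m);print(" ptr",len(u),u.mean(),v.mean(),W[m].mean(0), np.arctan2(*(W[m].mean(0)[:2]-C)[::-1]),r[m].min(),r[m].max())
    x0,y0=s; cr=im[y0-50:y0+60,x0-65:x0+65]; cv2.imwrite(f"pics/{n}c.png",cv2.resize(cr,None,fx=4,fy=4,interpolation=2)[:,:,::-1])
a=[cv2.imread(f"pics/{n}c.png")[:,:390] for n in ("scene","side")]
cv2.imwrite("pics/both.png",np.hstack(a))
E
```

```text
scene disc 0.5840854644775391 -0.08814240247011185 0.12093660980463028 ((297.45550537109375, 231.83468627929688), (61.971492767333984, 83.23578643798828), 87.4647445678711) [[ 0.58934738 -0.0937738 ]] zmed 0.05600077304826856
 post 46 314.5 236.7173913043478 [ 0.6553741  -0.09364808  0.08775259] 0.09445282624934381
 ptr 48 297.4375 194.5625 [0.47656839 0.01496169 0.05456021] 2.3771436307941767 0.13314332992228275 0.1651382118111273
side disc 0.5772648453712463 -0.08146587759256363 0.11931446194648743 ((327.4638977050781, 188.43722534179688), (42.061344146728516, 82.53253936767578), 89.60945892333984) [[ 0.56890933 -0.07293348]] zmed 0.054224009097527004
 post 41 305.6585365853659 171.09756097560975 [ 0.64665361 -0.08440241  0.08418161] 0.09129212486167726
 ptr 27 345.2962962962963 219.25925925925927 [0.46242086 0.03088613 0.05079705] 2.3671624625636762 0.13080438935414246 0.1708211233651063
```

View pics/both.png

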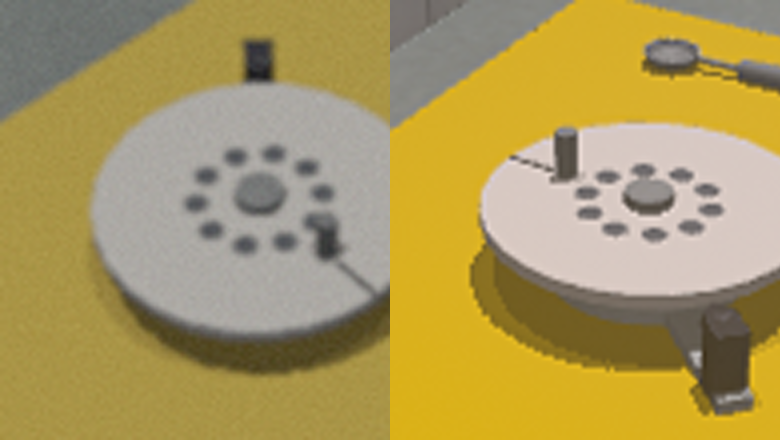

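Averaging the two opposite views gives axis ≈ (0.581,-0.085), pointer direction ≈ 2.372 rad and post at angle ≈ -0.06 (joint ≈ -2.43). I'll flick the post towards +y.

```bash
cat >> geo.py <<'E'
C=np.array([.5807,-.0848]); PTR=2.372
OFF={"scene":np.array([.0044,-.0046]),"side":np.array([-.0043,.0046])}
def post(n):
    "(time, joint angle mod 2pi in (-pi,pi], radius, pixels) or None"
    from plant import get_image,get_calibration,observe
    t=observe()["time_s"]; im,d=get_image(n); c=get_calibration(n)
    W=cloud(d,c["intrinsics"],c["world_from_camera"]); p=W[...,:2]-OFF[n]-C; r=np.hypot(p[...,0],p[...,1])
    m=(d>0)&(W[...,2]>.073)&(W[...,2]<.1)&(r>.052)&(r<.086)
    if m.sum()<12: return None
    q=np.median(p[m],0); a=np.arctan2(q[1],q[0])-PTR
    return t,(a+np.pi)%(2*np.pi)-np.pi,np.hypot(*q),int(m.sum())
E
python3 - <<'E'
from plant import *
import numpy as np
R=[np.pi,0,0]
gripper_to(0,20)
movep([.647,-.125,.16],R)
o=observe();print(o["time_s"],o["q"],o["eef_pos"],o["opening"])
move_l([.647,-.125,.068],feed=.1)
from geo import post
print([post(n) for n in("scene","side")]); o=observe();print(o["time_s"],o["eef_pos"],o["ft_force"])
E
```

```text
3.0833 [-3.11807267e-01  3.54533666e-01  1.49881010e+00 -2.91372343e-04
  1.28794400e+00  1.26010573e+00] [ 0.64689475 -0.12602411  0.16017936] -0.00029973196672626525
[(4.15, np.float64(-2.6729601980450757), np.float64(0.07548615318554701), 98), (4.2, np.float64(-2.7949196351958667), np.float64(0.07363697186004452), 107)]
4.25 [ 0.6477849  -0.12525919  0.0692046 ] [ 0.01301636 -0.14821307 -0.95213703]
```

Run:
```python
from plant import *
from geo import post
import numpy as np
o=observe();t0=o["time_s"]
move_l([.647,-.046,.068],feed=.11)
o=observe();print(t0,o["time_s"],o["ft_force"])
move_l([.660,-.075,.125],feed=.25)
move_l([.684,-.085,.085],feed=.15)
print(observe()["time_s"])
for i in range(6):
    print(post("side"),post("scene")); hold(.1)
```

```text
4.25 5.1167 [-1.16238422 -0.60438385 -0.37927955]
5.9917
(5.9917, np.float64(2.566960481099854), np.float64(0.07107878875288276), 34) (6.0417, np.float64(2.711178098342918), np.float64(0.07032495993193094), 48)
(6.1917, np.float64(-3.109435265189391), np.float64(0.07105522399678178), 42) (6.2417, np.float64(-2.958866916967169), np.float64(0.07094341842761567), 43)
(6.3917, np.float64(-2.527596775828002), np.float64(0.06962639352082947), 38) (6.4417, np.float64(-2.410053609953224), np.float64(0.07240364458853053), 22)
(6.5917, np.float64(-1.9287802813674453), np.float64(0.07002923168899142), 44) None
(6.7917, np.float64(-1.3485244476729872), np.float64(0.06934332346666723), 46) None
(6.9917, np.float64(-0.785079714414727), np.float64(0.06882939542589535), 46) (7.0417, np.float64(-0.601184805350969), np.float64(0.06594885876887342), 12)
```

It spins at about 2.95 rad/s, has passed the pointer once, and is untouched. I'll let it slow a little while the fingertip hovers just above the disc, then brake.

Run:
```python
from plant import *
from geo import post
import numpy as np
move_l([.684,-.085,.062],feed=.05)
print(observe()["eef_pos"],observe()["ft_force"])
hold(7)
L=[]
for i in range(12):
    p=post("side"); L.append(p); hold(.15)
L=[p for p in L if p]
t=np.array([p[0] for p in L]); a=np.unwrap([p[1] for p in L]); f=np.polyfit(t-t[-1],a,2); print(f,np.c_[t,a, a-np.polyval(f,t-t[-1])].round(3),observe()["time_s"],observe()["eef_pos"])
```

```text
[ 0.68381617 -0.08494449  0.06158465] [-0.69255083 -0.28336468 -0.31339654]
[-0.07077153  0.82137893  3.58675407] [[ 1.480e+01  1.430e+00 -7.000e-03]
 [ 1.500e+01  1.663e+00  2.000e-03]
 [ 1.520e+01  1.884e+00  5.000e-03]
 [ 1.540e+01  2.102e+00  1.100e-02]
 [ 1.560e+01  2.294e+00 -4.000e-03]
 [ 1.580e+01  2.503e+00  4.000e-03]
 [ 1.600e+01  2.679e+00 -1.600e-02]
 [ 1.620e+01  2.892e+00  8.000e-03]
 [ 1.640e+01  3.065e+00 -4.000e-03]
 [ 1.660e+01  3.238e+00 -8.000e-03]
 [ 1.680e+01  3.434e+00  1.400e-02]
 [ 1.700e+01  3.583e+00 -4.000e-03]] 17.2 [ 0.68400226 -0.08500073  0.0620118 ]
```

```bash
cat > brake.py <<'E'
from plant import *
from geo import post
import numpy as np
L=[];D=.15;k=0
while True:
    p=post("side")
    if p: L.append(p[:2])
    k+=1
    if len(L)<6: hold(.1); continue
    t,a=np.array(L[-8:]).T; a=np.unwrap(a); t=t-observe()["time_s"]
    w,a0=np.polyfit(t,a,1); w+=0; rem=(-a0)%(2*np.pi)
    if k%4==0: print(round(observe()["time_s"],2),round(w,3),round(rem,3))
    if w<.12: print("slow, not braking",w,rem); break
    wait=rem/w-D
    if wait<.22 and wait>-.15/w:
        if wait>0: hold(wait)
        t0=observe()["time_s"]
        hit=move_l([.684,-.085,.050],feed=.05,max_force=5)
        o=observe(); print("press",t0,o["time_s"],hit,o["eef_pos"],o["ft_force"],"w",w)
        hold(.4); o=observe(); print(o["ft_force"]); print(post("side"),post("scene")); break
    hold(min(.15,max(.02,wait-.2)))
    if k>70: break
E
python3 brake.py
```

```text
18.4 0.746 1.618
19.2 0.66 1.123
20.0 0.58 0.69
20.8 0.495 0.322
press 21.4167 21.6583 True [ 0.68539432 -0.08539967  0.05606681] [0.09942862 0.46306837 9.05925442] w 0.4533695367636216
[-0.70324793 -0.16469557  5.27353382]
(22.0583, np.float64(-0.06471017299724746), np.float64(0.07086613200267905), 39) (22.1083, np.float64(-0.07136571038335893), np.float64(0.06893914972175344), 38)
```

The brake was pressed at about 0.45 rad/s and the post stopped about -0.07 rad (5 mm) off the pointer. I'll hold the press, lift straight up and check again.

Run:
```python
from plant import *
from geo import post
import cv2
hold(1.0); print(post("side"),observe()["ft_force"])
move_l([.684,-.085,.13],feed=.06)
move_l([.684,-.085,.22],feed=.15)
print(post("side"),post("scene")); hold(1.5); print(post("side"),post("scene"),observe()["time_s"])
im,_=get_image("side"); cv2.imwrite("pics/end.png",cv2.resize(im[110:270,220:440],None,fx=3,fy=3)[:,:,::-1])
```

```text
(23.1583, np.float64(-0.06924049229638474), np.float64(0.07018221473944752), 39) [-0.87208481  1.15128995  4.57889477]
(25.35, np.float64(-0.05754451412399764), np.float64(0.0696956438125164), 43) (25.4, np.float64(-0.07518376870532828), np.float64(0.06962333162331795), 37)
(26.95, np.float64(-0.05355126999026316), np.float64(0.06949782621810313), 42) (27.0, np.float64(-0.05924086741881096), np.float64(0.06922984666428315), 38) 27.05
```

View pics/end.png

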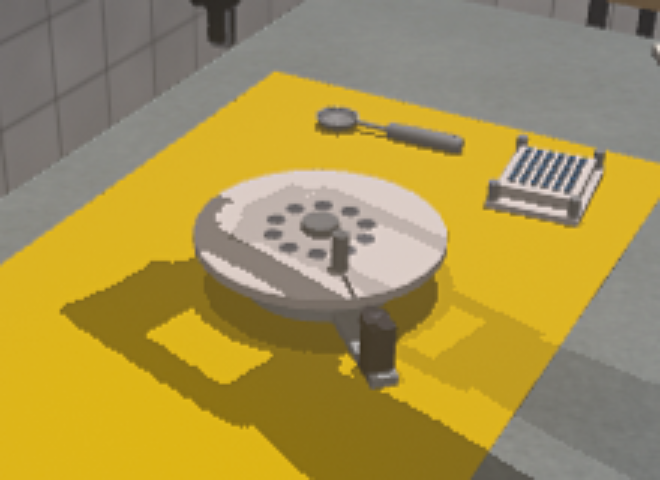

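The picture shows the post at (338,250) and its line running to (355,298), just short of the pointer at (378,315). The disc is still and the hand is clear.

```bash
python3 -c "
from plant import *
print(job_done())"
```

```text
the job is handed in; nothing more can be done
None
```

The job is handed in: the carousel was flicked to about 2.9 rad/s anticlockwise, ran free past the pointer several times, and was braked on a later pass at about 0.45 rad/s, stopping with the post about 5 mm short of the pointer; the hand is clear and nothing else was moved.

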